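# Acknowledge the dose reminder and open the child-safe medicine bottle

### The arm

A 7-joint arm with a two-finger parallel gripper is mounted at the origin on a cart in front of the work surface, level with it; the furniture and walls round the work are solid. World frame = base frame: x ahead of the robot, y to its left, z up, the work surface at z = 0. Lengths are in m, angles in rad, forces in N, time in s.
With the tool pointing down it reaches from about 0.425 to 1.025 m from the base axis. Payload 9.4 kg.
Tool frame: the origin (TCP) lies at the centre of the arm's flange, where the gripper is bolted on; the fingertips stand 173 mm ahead of it and the grasp point (between the pads) lies 155 mm ahead of it (ctrl.tips_ahead is the distance from the TCP to the fingertips, in m); x points along the fingers, z is the direction in which the jaws open and shut, and the axes are right-handed (so a half turn about x gives the same grasp; the last joint's range is limited). The gripper opens to 85 mm and grips with 20 to 120 N. Pads are 22 mm wide; open, the fingers measure 114 mm over their backs; the gripper's body (76 mm by 85 mm) begins 54 mm behind the grasp point. The pads swing forward as they close: fully open they stand 13 mm farther back than shut.
Start: joints at [1.176, 0.599, -0.003, 1.599, 0.002, 0.943, -0.08], TCP at [0.227, -0.689, 0.405] pointing down, gripper open.
Joint ranges: [-2.57, 2.57], [-0.35, 1.97], [-1.29, 1.29], [0.11, 2.56], [-1.05, 4.19], [0.11, 1.86], [-2.63, 2.63]. Speed limits (rad/s): [2.22, 2.22, 3.01, 3.01, 3.14, 3.14, 3.14].

### API

Orientations are given as a rotation vector (axis times angle).
In Python, from rig import ctrl, eyes, workorder, nets gives the robot as it stands.
- The arm moves only by the shell command python3 -m handwheel 'ROWS' [FORCE]. ROWS is JSON, a list of rows, each a list of 3 entries, a list of its own where there are three numbers: the shift along the world's x, y, z in m, then the turn, a rotation vector about the world's x, y, z in degrees, then the finger opening in m, from 0 to 0.0854. In form: [[[dx, dy, dz], [ax, ay, az], claw], ...]. A call has 1 to 12 rows; each row shifts and turns the pose as measured when the row begins; what a row does not reach is not made up. A row lasts 1/10 s, in which the tool goes at most 50 mm and 8.59 degrees, less where a joint would pass 70% of its speed; a pose out of reach is approached as far as the arm can. A call is refused whole if a number of a shift passes 0.05 or a number of a turn 8.59, either way. A call with a gripper value outside its range is refused whole. The fingers move at their own pace and stop on an object; FORCE is the grip in N (left out, the last holds). Time passes only in rows, so rows that do not move let the fingers close. It gives the time, the measured TCP pose, the force and the opening at its end, in the units of the state.
- ctrl.get_state(): the state, without advancing time (a new reading comes with each control period).
- eyes.camera(name): name is "scene" or "top"; returns a dict with "pixels" (384x512x3 uint8, red, green, blue), "intrinsics" (3x3 intrinsics, pixels), "camera_from_world" (4x4, takes a point from world to camera coordinates). Camera axes: x right, y down, z forward; pixel columns grow to the right and rows downward; lengths in m; the calibration is good to about 2 mm. A picture is of the moment at which its call begins. There is no depth.
- workorder.finish_job(): hands the job in, once; it reports no verdict.
Trained networks look in a picture, given as the dict that the camera call returned (one of the last four; its "shot" number tells which), for a name from the list of things; names that differ only in an ending like _2 or _b are one class to them, and where a whole thing is asked for, a point or a joint stands for the part that bears it (a point fixed in the world has none). Each returns a list of dicts, best first, with "p" (0 to 1); they miss things now and then, are a little off and sometimes report something else, mostly with a low value. They report only what shows in the picture. A call takes as long as a camera call. They do not tell look-alikes from the thing itself.
- nets.spot_in(target, picture): "box" ([left, top, width, height] in pixels, round what is visible of it).
- nets.pinpoint(target, picture): "at" ([column, row] in pixels: a listed point, or the origin of a listed thing).
The state is a dict: "time": time; "joints": joint angles; "joint_vel": joint speeds; "joint_efforts": joint torques, N m; "eef_pos": TCP position; "tcp_rot": TCP orientation; "ft_force": force on the tool from outside, world axes, zero at the start; "moment": the same for the moment, N m; "gripper_width": opening from 0.0 (shut) to 1.0 (fully open).
Only numpy, scipy, OpenCV 4.12 (cv2) and the standard library are available. Lean on these libraries where they do the work, as an engineer would, in place of code of your own. Each camera call takes 0.05 s, during which the arm holds its last target.

### The job

It is time for a dose: first press the push button of the dose reminder fully down and let it spring back up. Then open the child-safe medicine bottle that is clamped in its holder: press its cap down against the spring, turn it anticlockwise (seen from above) while it is pressed until it is free, and lift it straight up. The program finishes while the gripper is still holding the cap, level and still, about 10 cm straight above the bottle; leave the mug, the salt shaker and the jars where they stand.

Things in the scene. Friction and masses are not known exactly. Their poses are not given: they have to be found in the camera images.
- push_top (a point): Centre of the top of the dose reminder's round push button (26 mm wide, 6 mm travel, pressed downward, about 1.5 N to start and 5 N fully down), 48 mm above the worktop. It projects 10 mm from a 42 mm wide round housing on a flat white box, 80 x 110 x 26 mm, with a small display beside the button; fixed to the worktop.
- push (a joint): travel of that button in m: 0 up, 0.006 fully down
- bottle: Amber medicine bottle, fixed, origin under its centre on the worktop, z up: 60 mm wide up to 72 mm height, then sloping in to a 33 mm neck. A grey round holder stuck to the worktop (94 mm wide at the foot, 74 mm wide up to 34 mm height) clamps it so that it neither turns nor lifts. Bottle and reminder may change sides.
- bottle_mouth (a point): Centre of the rim of the bottle's neck, 108 mm above the worktop; z points up, x along the line through the two bayonet lugs of the neck.
- cap_mid (a point): Centre (half-way up) of the loose white safety cap on the bottle: ribbed, round, 48 mm wide, 31 mm high, about 25 g; when locked its top is 124 mm and its lower edge 93 mm above the worktop. z points up, x along the raised bar on its top and its two inner lugs; at the start x agrees with the bottle mouth's x.
- cap: The same cap (origin at the centre of its lower edge). Locked, it turns only about 4 degrees and cannot be lifted. Pressed down by at least 4.5 mm (the neck's rim stops it at 6 mm) and, kept pressed, turned anticlockwise seen from above by 50 to 130 degrees (75 is good) it is free: the spring pushes it up and it lifts straight off. Clockwise it meets a stop.
- seal (a joint): Travel in m of the white sprung seal in the bottle's mouth under the cap: 0 up, grows as the cap is pressed, about 0.006 when the cap is fully down; the spring takes about 6.5 N to start moving and 11 N at 6 mm.
- mug: white mug with a handle, 97 mm high, upright, origin under its centre; a bystander
- salt: salt shaker, 44 mm wide, 90 mm high, upright, origin under its centre; a bystander
- spice: spice jar with a dark lid, 45 mm wide, 105 mm high, upright, origin under its centre; a bystander
- jam: jam jar with a dark lid, 70 mm wide, 118 mm high, upright, origin under its centre; a bystander
Mind the look-alikes: they are no part of the job. Of the things that look like the cap, the smallest one is meant.

How it is judged:
On the way, in this order (a step that is already met when the one before it is completed fails the run):
1. the reminder's button is pressed fully down (value of joint push above 0.0052 m), for 0.05 s.
2. the button is back up (value of joint push below 0.001 m), for 0.1 s.
3. the cap is pressed down while still in its locked direction (value of joint seal above 0.0035 m and angle between the x axis of cap_mid and the x axis of bottle_mouth, either way round below 0.3 rad), for 0.05 s.
4. the cap is turned free, still on the neck (angle between the x axis of cap_mid and the x axis of bottle_mouth, either way round above 0.75 rad and z of cap_mid in the frame of bottle_mouth below 0.008 m), for 0.05 s.
At the end, for the whole second after the job is handed in: The gripper holds the cap still and level (within 17 degrees), its centre 50 to 220 mm above the bottle's rim and within 30 mm of the bottle's axis, touching the bottle nowhere; the reminder's button is up (z of cap_mid in the frame of bottle_mouth between 0.05 and 0.22 m and horizontal distance between cap_mid and bottle_mouth below 0.03 m and angle between cap_mid's own z axis and vertical below 0.3 rad and linear speed of cap below 0.03 m/s and contact force between cap and the fingers above 1 N and contact force between cap and bottle below 0.1 N and value of joint push below 0.001 m); the arm keeps its last pose, push and grip.
It fails at once if a bystander (mug, salt shaker, spice jar, jam jar) is moved by more than 15 mm (distance of any of mug, salt, spice, jam from where it was at the start of the episode above 0.015 m).
It also fails if it takes over 51 s, if anything falls off the work surface, if the arm or the gripper's body presses on something with over 40 N, if the wrist force passes 120 N, or if a joint passes its speed limit or range.

## Working session

There is one attempt and no reset: what is moved stays moved. The work goes in short steps, Python scripts to look and compute and a shell command to move; the robot and the scene stay as the last step left them, time stands still between calls to the robot, and variables do not carry over. Pictures are saved under pics/ and viewed, and the job is handed in when it is done.

```bash
mkdir -p pics; ls
cat > h.py <<'E'
import numpy as np, cv2
from rig import ctrl, eyes, workorder, nets
def save(p,n,crop=None,s=1):
    im=p["pixels"][:,:,::-1]
    if crop: im=im[crop[1]:crop[3],crop[0]:crop[2]]
    if s!=1: im=cv2.resize(im,None,fx=s,fy=s,interpolation=cv2.INTER_CUBIC)
    cv2.imwrite("pics/"+n,im)
def ray(p,uv):
    T=np.array(p["camera_from_world"]);K=np.array(p["intrinsics"])
    R=T[:3,:3];c=-R.T@T[:3,3]
    d=R.T@np.linalg.inv(K)@np.array([uv[0],uv[1],1.]);return c,d/np.linalg.norm(d)
def atz(p,uv,z):
    c,d=ray(p,uv);return c+d*(z-c[2])/d[2]
def proj(p,X):
    T=np.array(p["camera_from_world"]);K=np.array(p["intrinsics"])
    q=K@(T[:3,:3]@np.array(X)+T[:3,3]);return q[:2]/q[2]
def tri(a,b):
    (c1,d1),(c2,d2)=a,b
    s=np.linalg.lstsq(np.stack([d1,-d2],1),c2-c1,rcond=None)[0]
    p,q=c1+s[0]*d1,c2+s[1]*d2
    return (p+q)/2,np.linalg.norm(p-q)
E
python3 - <<'E'
from h import *
np.set_printoptions(precision=3,suppress=True)
S=eyes.camera("scene");T=eyes.camera("top")
save(S,"s0.png",s=1.5);save(T,"t0.png",s=1.5)
for n in ["push_top","bottle","cap_mid","bottle_mouth","cap","mug","salt","spice","jam"]:
    for nm,p in (("S",S),("T",T)):
        print(n,nm,[(np.round(d["at"]).tolist(),round(d["p"],2)) for d in nets.pinpoint(n,p)][:4],[(np.round(d["box"]).tolist(),round(d["p"],2)) for d in nets.spot_in(n,p)][:4])
print(ctrl.get_state(), ctrl.tips_ahead)
for p in (S,T): print(ray(p,(256,192)),p["intrinsics"][0])
E
```

```text
pics
push_top S [([212.0, 256.0], 0.54)] [([209.0, 251.0, 8.0, 6.0], 0.58)]
push_top T [([172.0, 201.0], 0.43)] [([169.0, 201.0, 5.0, 6.0], 0.41)]
bottle S [([302.0, 195.0], 0.95)] [([290.0, 177.0, 20.0, 26.0], 0.66)]
bottle T [([321.0, 224.0], 0.92)] [([306.0, 211.0, 30.0, 30.0], 0.56)]
cap_mid S [([282.0, 206.0], 0.62), ([299.0, 169.0], 0.52), ([322.0, 158.0], 0.52)] [([271.0, 193.0, 17.0, 27.0], 0.57), ([291.0, 178.0, 19.0, 25.0], 0.53), ([294.0, 164.0, 18.0, 16.0], 0.47), ([318.0, 152.0, 15.0, 17.0], 0.47)]
cap_mid T [([278.0, 217.0], 0.84), ([400.0, 218.0], 0.71), ([325.0, 226.0], 0.52)] [([388.0, 209.0, 25.0, 22.0], 0.9), ([268.0, 209.0, 25.0, 21.0], 0.72), ([319.0, 220.0, 18.0, 18.0], 0.65)]
bottle_mouth S [([302.0, 170.0], 0.96)] [([287.0, 178.0, 23.0, 24.0], 0.63)]
bottle_mouth T [([324.0, 223.0], 0.84)] [([303.0, 210.0, 28.0, 31.0], 0.91)]
cap S [([281.0, 212.0], 0.85), ([314.0, 177.0], 0.68), ([321.0, 166.0], 0.64), ([302.0, 172.0], 0.57)] [([272.0, 195.0, 16.0, 22.0], 0.54), ([295.0, 163.0, 13.0, 12.0], 0.44)]
cap T [([281.0, 220.0], 0.84), ([395.0, 223.0], 0.63), ([325.0
[... 723 characters left out ...]
] [([356.0, 211.0, 29.0, 22.0], 0.96)]
{'time': 1.9, 'joints': array([ 1.176,  0.599, -0.002,  1.599,  0.002,  0.943, -0.08 ]), 'joint_vel': array([ 0.001, -0.   , -0.   , -0.001,  0.   ,  0.002,  0.001]), 'joint_efforts': array([ -0.   , -77.62 ,   1.563, -25.837,   0.012,   0.002,  -0.   ]), 'eef_pos': array([ 0.227, -0.689,  0.405]), 'tcp_rot': array([ 0.972,  1.343, -0.972]), 'ft_force': array([ 0.943, -0.287,  0.065]), 'moment': array([ 0.057, -0.05 ,  0.068]), 'gripper_width': 0.9978887012634142} 0.1734
(array([-0.105,  0.973,  0.935]), array([ 0.425, -0.7  , -0.574])) [428.886   0.    257.927]
(array([ 0.449, -0.044,  1.161]), array([ 0.081,  0.006, -0.997])) [352.094   0.    262.4  ]
```

View pics/s0.png

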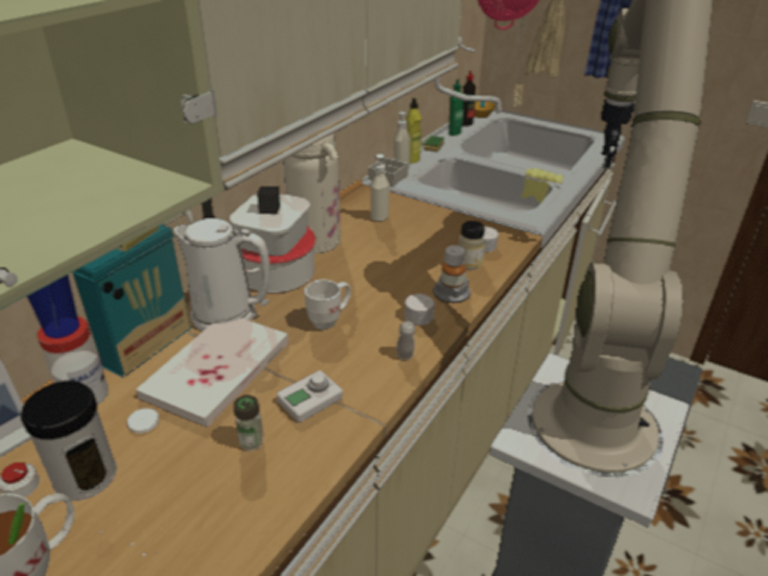

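View pics/t0.png

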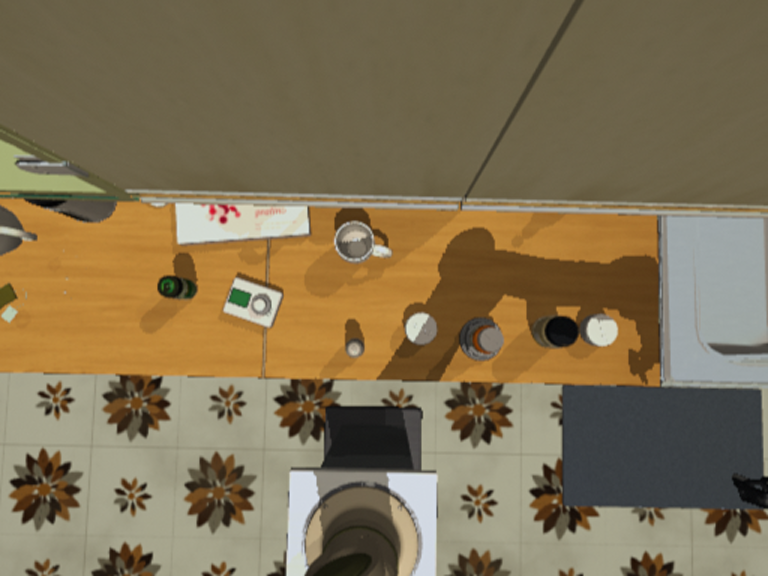

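Run:
```python
from h import *
S=eyes.camera("scene");T=eyes.camera("top")
save(S,"s1.png",(140,130,350,300),3.7);save(T,"t1.png",(215,190,425,260),3.7);save(T,"t2.png",(95,140,265,250),4.5)
import pickle;pickle.dump((S,T),open("p0.pkl","wb"))
```

```text
(no output)
```

View pics/s1.png

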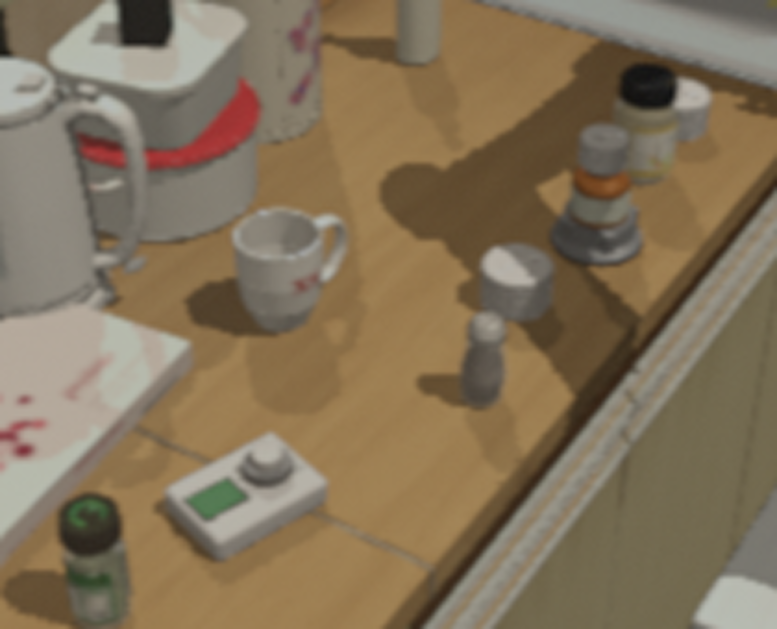

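View pics/t1.png

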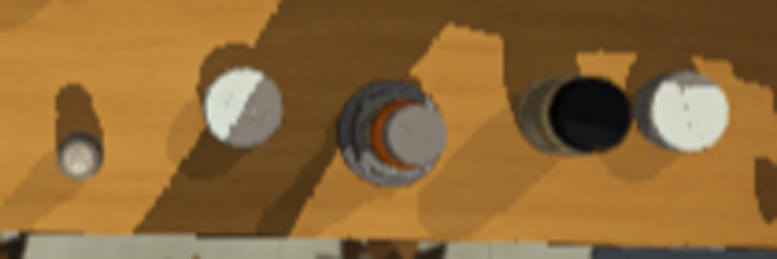

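View pics/t2.png

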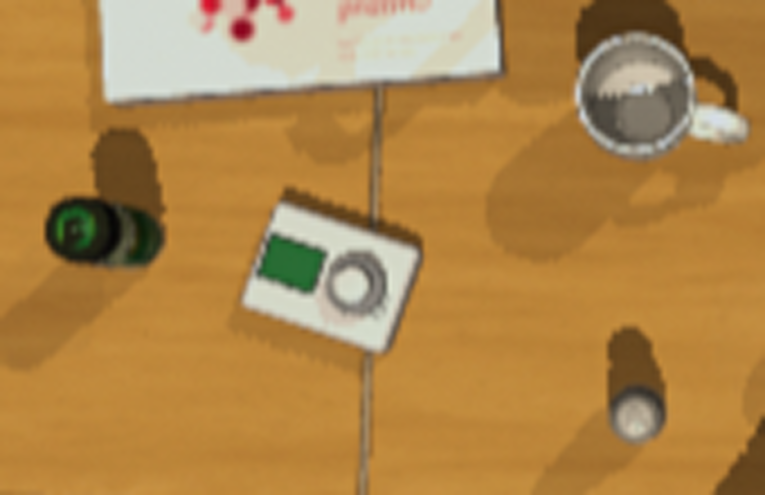

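Run:
```python
from h import *
np.set_printoptions(precision=4,suppress=True)
import pickle;S,T=pickle.load(open("p0.pkl","rb"))
print("push S",atz(S,(212,256),.048),"T",atz(T,(172.5,201.5),.048),"img T",atz(T,(262/1.5,302/1.5),.048))
print("mouth S",atz(S,(302,170),.108),"T",atz(T,(324,223),.108))
print("bottle S",atz(S,(302,195),0),"T",atz(T,(321,224),0))
print("cap S",atz(S,(302,172),.093),"mid",atz(S,(299,169),.1085),"T",atz(T,(325,226),.1085))
for n,a,b in (("white1",(278,217),(282,206)),("white2",(400,218),(322,158))): print(n,atz(T,a,.02),atz(T,a,.1),atz(S,b,0.02),tri(ray(T,a),ray(S,b)))
for n,uv in (("mug",(244,166)),("jam",(364,222)),("spice",(127,193)),("salt",(236,236))): print(n,atz(T,uv,0))
```

```text
push S [0.4881 0.2427 0.048 ] T [0.5033 0.2252 0.048 ] img T [0.504  0.2184 0.048 ]
mouth S [ 0.4415 -0.2458  0.108 ] T [ 0.4459 -0.2431  0.108 ]
bottle S [ 0.4324 -0.2456  0.    ] T [ 0.4421 -0.2536  0.    ]
cap S [ 0.4451 -0.2554  0.093 ] mid [ 0.4535 -0.2452  0.1085] T [ 0.4371 -0.2461  0.1085]
white1 [ 0.4619 -0.1103  0.02  ] [ 0.461  -0.1057  0.1   ] [ 0.4502 -0.1201  0.02  ] (array([ 0.4553, -0.1136,  0.0224]), np.float64(0.01488453099159306))
white2 [ 0.4671 -0.5073  0.02  ] [ 0.4658 -0.4748  0.1   ] [ 0.4719 -0.507   0.02  ] (array([ 0.469 , -0.5054,  0.0219]), np.float64(0.0043334172974387785))
mug [0.6289 0.0047 0.    ]
jam [ 0.4517 -0.3958  0.    ]
spice [0.5304 0.3871 0.    ]
salt [0.3971 0.0251 0.    ]
```

Candidates for the cap: white discs at top (278,217) and (400,218), both low on the worktop, about 22 mm high at mid and about 70 mm wide. The third is the small one on the amber bottle, at top (327,226) and scene (303,170). I choose the last, as it is the smallest and sits on the bottle. The button is at top (173,203), in front of the green display. Next I refine these and check with a close crop.

Run:
```python
from h import *
np.set_printoptions(precision=4,suppress=True)
import pickle;S,T=pickle.load(open("p0.pkl","rb"))
from scipy.spatial.transform import Rotation as R
print("tool axes\n",R.from_rotvec(ctrl.get_state()["tcp_rot"]).as_matrix())
def ov(p,circs,box,s,n):
    im=cv2.resize(p["pixels"][box[1]:box[3],box[0]:box[2],::-1],None,fx=s,fy=s,interpolation=cv2.INTER_NEAREST).copy()
    for c,r,col in circs:
        pts=[proj(p,(c[0]+r*np.cos(t),c[1]+r*np.sin(t),c[2])) for t in np.linspace(0,6.29,40)]
        pts=((np.array(pts)-box[:2]+.5)*s).astype(int)
        cv2.polylines(im,[pts],True,col,1)
    return im
b=(0.4385,-0.2475); k=(0.4985,0.2235)
cb=[((*b,.124),.024,(0,0,255)),((*b,0),.047,(0,255,0)),((*b,.034),.037,(255,0,0))]
ck=[((*k,.048),.013,(0,0,255)),((*k,.038),.021,(0,255,0))]
out=[ov(T,cb,(295,200,345,250),8,0),ov(S,cb,(275,155,325,205),8,0),]
out2=[ov(T,ck,(145,175,195,225),8,0),ov(S,ck,(185,230,235,280),8,0)]
cv2.imwrite("pics/ov0.png",np.hstack(out));cv2.imwrite("pics/ov1.png",np.hstack(out2))
```

```text
tool axes
 [[-0.      0.9499  0.3125]
 [ 0.      0.3125 -0.9499]
 [-1.     -0.     -0.    ]]
```

View pics/ov0.png

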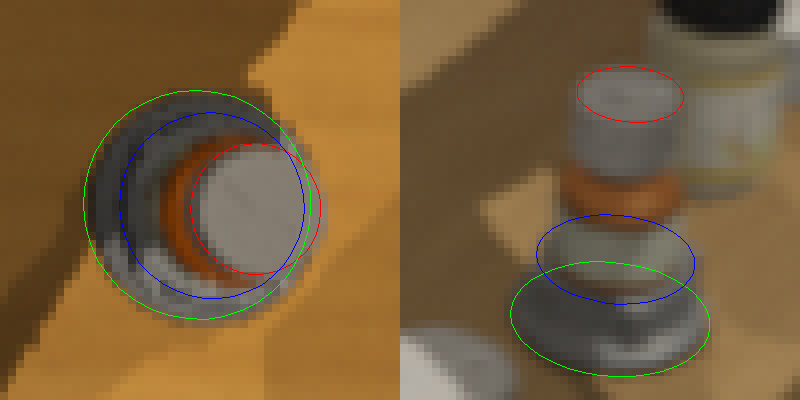

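View pics/ov1.png

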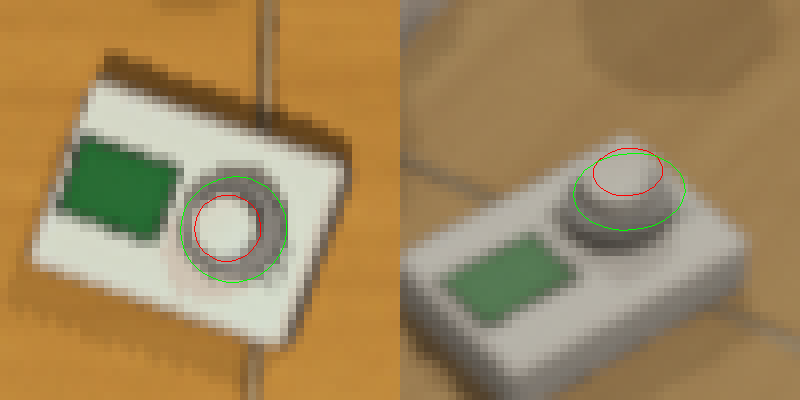

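The overlays fit within about 2 mm. Bottle axis is about (0.438, -0.2485) and button about (0.4985, 0.224). I move toward the button with the fingers closing.

```bash
python3 -m handwheel '[[[0.02,0.04,0],[0,0,0],0.05],[[0.02,0.04,0],[0,0,0],0.02],[[0.02,0.04,0],[0,0,0],0],[[0.02,0.04,0],[0,0,0],0],[[0.02,0.04,0],[0,0,0],0],[[0.02,0.04,0],[0,0,0],0],[[0.02,0.04,0],[0,0,0],0],[[0.02,0.04,0],[0,0,0],0],[[0.02,0.04,0],[0,0,0],0],[[0.02,0.04,0],[0,0,0],0],[[0.02,0.04,0],[0,0,0],0]]' 60
python3 -c "
from rig import ctrl
s=ctrl.get_state();print(s['joints'],s['eef_pos'],s['tcp_rot'])"
```

```text
time: 3.1
eef_pos: [0.4468, -0.2375, 0.4057]
tcp_rot: [0.977, 1.332, -0.984]
ft_force: [0.7, -0.6, -1.0]
gripper_width: 0.001
[ 0.4131362   0.33732847 -0.05023095  2.09241732  0.03383957  0.70794509
 -0.92519057] [ 0.44680042 -0.23752135  0.40566733] [ 0.97711468  1.33237647 -0.98372422]
```

```bash
python3 -m handwheel '[[[0.005,0.042,-0.005],[0,0,0],0],[[0.005,0.042,-0.01],[0,0,0],0],[[0.005,0.042,-0.01],[0,0,0],0],[[0.005,0.042,-0.01],[0,0,0],0],[[0.005,0.042,-0.01],[0,0,0],0],[[0.005,0.042,-0.01],[0,0,0],0],[[0.005,0.042,-0.01],[0,0,0],0],[[0.005,0.042,-0.01],[0,0,0],0],[[0.005,0.042,-0.01],[0,0,0],0],[[0.005,0.042,-0.01],[0,0,0],0],[[0.002,0.04,-0.01],[0,0,0],0],[[0,0,0],[0,0,0],0]]'
python3 - <<'E'
from h import *
s=ctrl.get_state();print(s['joints'],s['eef_pos'],s['tcp_rot'])
S=eyes.camera("scene");T=eyes.camera("top")
a=S["pixels"][150:300,150:300,::-1];b=T["pixels"][130:280,100:250,::-1]
cv2.imwrite("pics/c1.png",cv2.resize(np.hstack([a,b]),None,fx=2.6,fy=2.6))
E
```

```text
time: 4.3
eef_pos: [0.502, 0.2488, 0.3001]
tcp_rot: [0.979, 1.325, -0.968]
ft_force: [0.6, -0.2, -0.3]
gripper_width: 0.001
[-0.53467388  0.54477019 -0.04282793  2.07401078  0.06959477  0.51195673
 -1.88969663] [0.50204451 0.24875088 0.30005704] [ 0.97944795  1.32512945 -0.96761288]
```

View pics/c1.png

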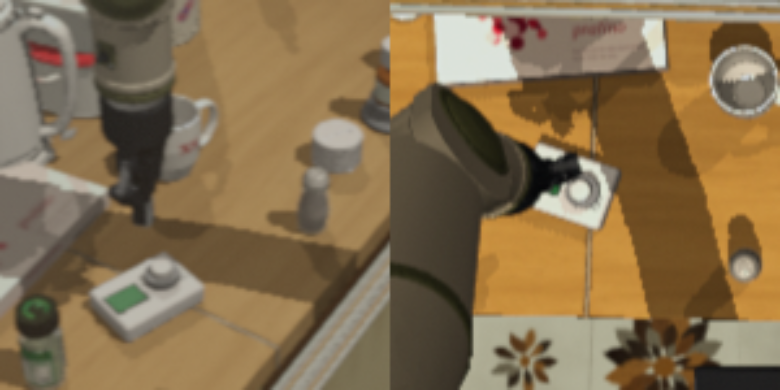

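The gripper hangs over the box about 25 mm too far left, near the display. The button is clear at top crop (580,188). I correct this and go down.

```bash
python3 -m handwheel '[[[-0.002,-0.013,-0.015],[0,0,0],0],[[-0.0015,-0.012,-0.02],[0,0,0],0],[[0,0,-0.02],[0,0,0],0],[[0,0,0],[0,0,0],0]]'
python3 - <<'E'
from h import *
from scipy.spatial.transform import Rotation as R
s=ctrl.get_state();r=R.from_rotvec(s['tcp_rot']);m=r.as_matrix();x=m[:,0]
print(m, "level turn deg",np.degrees(np.cross(x,[0,0,-1])), "tip",s['eef_pos']+m@[.1734,0,0])
S=eyes.camera("scene");T=eyes.camera("top")
a=S["pixels"][190:290,165:265,::-1];b=T["pixels"][155:255,125:225,::-1]
cv2.imwrite("pics/c2.png",cv2.resize(np.hstack([a,b]),None,fx=4,fy=4))
E
```

```text
time: 4.8
eef_pos: [0.4996, 0.2117, 0.2469]
tcp_rot: [0.986, 1.315, -0.977]
ft_force: [0.4, -0.7, -0.0]
gripper_width: 0.006
[[ 0.01982549  0.95485688  0.29640394]
 [-0.00800804  0.29660436 -0.95496687]
 [-0.99977138  0.01655907  0.01352686]] level turn deg [0.45882671 1.13591682 0.        ] tip [0.50303624 0.210324   0.07353887]
```

View pics/c2.png

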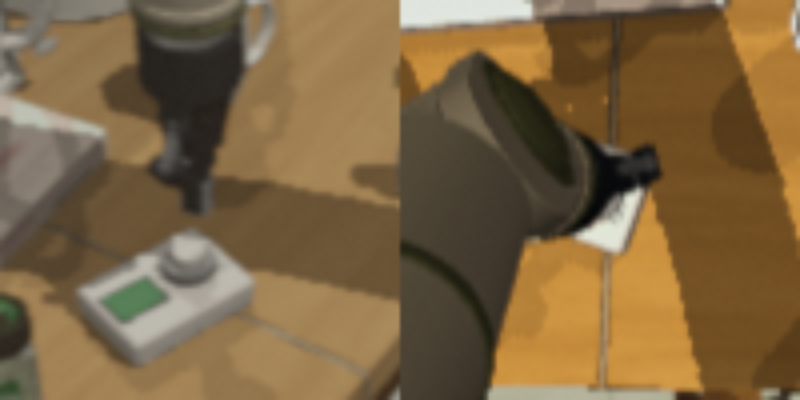

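```bash
python3 -m handwheel '[[[-0.001,0.012,0],[0.5,1.1,0],0],[[0,0,0],[0,0,0],0],[[0,0,0],[0,0,0],0]]'
python3 - <<'E'
from h import *
from scipy.spatial.transform import Rotation as R
S=eyes.camera("scene")
s=ctrl.get_state();r=R.from_rotvec(s['tcp_rot']);m=r.as_matrix();x=m[:,0]
t=s['eef_pos']+m@[.1734,0,0]
print(s['eef_pos'],"level turn deg",np.degrees(np.cross(x,[0,0,-1])), "tip",t,proj(S,t),s['gripper_width'])
im=S["pixels"][:,:,::-1].copy()
im=cv2.resize(im[190:290,165:265],None,fx=6,fy=6)
for q,c in ((t,(0,0,255)),((.4985,.224,.048),(0,255,0))):
    u=(proj(S,q)-[165,190]+.5)*6;cv2.circle(im,tuple(u.astype(int)),3,c,-1)
cv2.imwrite("pics/c3.png",im)
E
```

```text
time: 5.2
eef_pos: [0.5, 0.2252, 0.2516]
tcp_rot: [0.991, 1.335, -0.98]
ft_force: [-1.0, 0.1, 0.0]
gripper_width: 0.004
[0.50000352 0.2254489  0.25161107] level turn deg [-0.29101713  0.27929322  0.        ] tip [0.50084877 0.22632963 0.07821536] [211.37351241 243.67642062] 0.0033324078698216144
```

View pics/c3.png

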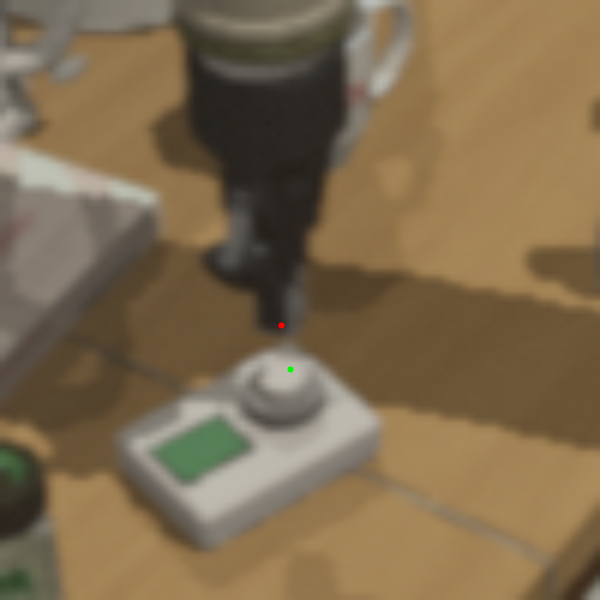

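The red tip marker is on the fingertip and the green one on the button (S crop 283,370), so they line up. I press down.

```bash
python3 -m handwheel '[[[-0.001,-0.001,-0.014],[0,0,0],0],[[0,0,-0.01],[0,0,0],0],[[0,0,0],[0,0,0],0],[[0,0,0],[0,0,0],0]]'; python3 -m handwheel '[[[0,0,-0.004],[0,0,0],0],[[0,0,0],[0,0,0],0]]'
```

```text
time: 5.65
eef_pos: [0.4993, 0.2249, 0.2281]
tcp_rot: [0.992, 1.335, -0.977]
ft_force: [-0.3, -0.6, -0.1]
gripper_width: 0.001
time: 5.85
eef_pos: [0.4994, 0.2251, 0.2243]
tcp_rot: [0.992, 1.334, -0.976]
ft_force: [0.8, 0.6, 0.3]
gripper_width: 0.0
```

Tip at about 0.051.

```bash
python3 -m handwheel '[[[0,0,-0.004],[0,0,0],0],[[0,0,0],[0,0,0],0]]'; python3 -m handwheel '[[[0,0,-0.003],[0,0,0],0],[[0,0,0],[0,0,0],0]]'; python3 -m handwheel '[[[0,0,-0.002],[0,0,0],0],[[0,0,0],[0,0,0],0]]'
```

```text
time: 6.05
eef_pos: [0.4996, 0.2251, 0.2204]
tcp_rot: [0.993, 1.334, -0.976]
ft_force: [-0.3, -0.3, 3.0]
gripper_width: 0.004
time: 6.25
eef_pos: [0.4996, 0.2252, 0.2175]
tcp_rot: [0.993, 1.334, -0.975]
ft_force: [-0.1, 0.0, 3.4]
gripper_width: 0.003
time: 6.45
eef_pos: [0.4996, 0.2252, 0.2157]
tcp_rot: [0.993, 1.334, -0.975]
ft_force: [0.1, -0.1, 4.9]
gripper_width: -0.003
```

```bash
python3 -m handwheel '[[[0,0,-0.002],[0,0,0],0],[[0,0,-0.001],[0,0,0],0],[[0,0,0],[0,0,0],0]]'
```

```text
time: 6.75
eef_pos: [0.4993, 0.225, 0.2159]
tcp_rot: [0.994, 1.333, -0.974]
ft_force: [-1.0, 0.2, 4.4]
gripper_width: 0.0
```

```bash
python3 -m handwheel '[[[0,0,-0.004],[0,0,0],0]]';python3 -m handwheel '[[[0,0,-0.005],[0,0,0],0]]'
```

```text
time: 6.85
eef_pos: [0.4992, 0.225, 0.2141]
tcp_rot: [0.995, 1.332, -0.973]
ft_force: [-14.9, -5.9, 78.6]
gripper_width: 0.001
time: 6.95
eef_pos: [0.4989, 0.2249, 0.2136]
tcp_rot: [0.997, 1.33, -0.971]
ft_force: [-18.8, -6.2, 107.5]
gripper_width: -0.0
```

It is on the hard stop, so fully down. I release it.

```bash
python3 -m handwheel '[[[0,0,0.01],[0,0,0],0],[[0,0,0.02],[0,0,0],0],[[0,0,0.02],[0,0,0],0.0],[[0,0,0.03],[0,0,0],0.04],[[0,0,0.03],[0,0,0],0.0854],[[0,0,0],[0,0,0],0.0854]]'
python3 - <<'E'
from h import *
from scipy.spatial.transform import Rotation as R
S=eyes.camera("scene")
save(S,"c4.png",(165,190,265,290),5)
s=ctrl.get_state();m=R.from_rotvec(s['tcp_rot']).as_matrix()
print(s['eef_pos'],s['ft_force'],"level turn deg",np.degrees(np.cross(m[:,0],[0,0,-1])),s['joints'])
E
```

```text
time: 7.55
eef_pos: [0.4985, 0.2248, 0.3296]
tcp_rot: [0.998, 1.329, -0.969]
ft_force: [0.2, 0.1, -0.2]
gripper_width: 0.509
[0.49808838 0.22459872 0.32811718] [-0.15226412 -0.54380053 -0.07309577] level turn deg [-0.5187093   0.85146194  0.        ] [-0.48149392  0.48932673 -0.06446233  2.0843061   0.0574588   0.55214985
 -1.85653448]
```

View pics/c4.png

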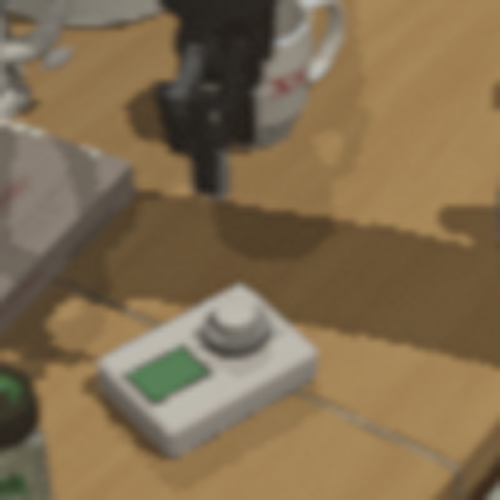

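The button is up (crop 238,318). Now I go to the bottle.

```bash
python3 -m handwheel '[[[0,-0.03,0.01],[-0.5,0.9,0],0.0854],[[0,-0.04,0.01],[0,0,0],0.0854],[[-0.005,-0.04,0.01],[0,0,0],0.0854],[[-0.005,-0.04,0],[0,0,0],0.0854],[[-0.006,-0.04,0],[0,0,0],0.0854],[[-0.006,-0.04,0],[0,0,0],0.0854],[[-0.006,-0.04,0],[0,0,0],0.0854],[[-0.006,-0.04,0],[0,0,0],0.0854],[[-0.006,-0.04,0],[0,0,0],0.0854],[[-0.006,-0.04,0],[0,0,0],0.0854],[[-0.006,-0.04,0],[0,0,0],0.0854],[[0,0,0],[0,0,0],0.0854]]'
cat > st.py <<'E'
from h import *
from scipy.spatial.transform import Rotation as R
def st(tx=.438,ty=-.2485):
    np.set_printoptions(precision=4,suppress=True)
    s=ctrl.get_state();m=R.from_rotvec(s['tcp_rot']).as_matrix()
    g=s['eef_pos']+m@[.155,0,0]
    print("t",s['time'],"eef",s['eef_pos'],"F",s['ft_force'],"M",s['moment'],"lev",np.degrees(np.cross(m[:,0],[0,0,-1])),"j",s['joints'],"grasp",g,"to go",tx-g[0],ty-g[1],"jaw deg",np.degrees(np.arctan2(m[1,2],m[0,2])),"w",s['gripper_width'])
    return g,m
if __name__=="__main__": st()
E
python3 st.py
```

```text
time: 8.8
eef_pos: [0.4389, -0.2192, 0.3461]
tcp_rot: [0.976, 1.353, -0.989]
ft_force: [-0.2, 1.1, -0.3]
gripper_width: 1.0
t 8.8 eef [ 0.4389 -0.2192  0.3461] F [-0.1568  1.129  -0.3185] M [ 0.0501 -0.006  -0.013 ] lev [-0.1185 -0.9002 -0.    ] j [ 0.4075  0.4125 -0.0824  2.177   0.0671  0.5699 -0.989 ] grasp [ 0.4365 -0.2189  0.1911] to go 0.001496118570638083 -0.029635096378622744 jaw deg -72.41776582251426 w 0.9999303886754881
```

```bash
python3 -m handwheel '[[[0.001,-0.014,0],[-0.1,-0.8,0],0.0854],[[0,-0.014,0],[0,0,0],0.0854],[[0,0,0],[0,0,0],0.0854],[[0,0,0],[0,0,0],0.0854]]'
python3 - <<'E'
from st import *
g,m=st()
S=eyes.camera("scene");T=eyes.camera("top")
a=S["pixels"][130:220,250:350,::-1];b=T["pixels"][170:260,270:370,::-1]
cv2.imwrite("pics/c5.png",cv2.resize(np.hstack([a,b]),None,fx=4,fy=4))
E
```

```text
time: 9.2
eef_pos: [0.439, -0.2482, 0.3424]
tcp_rot: [0.982, 1.346, -0.984]
ft_force: [-0.3, 0.0, 0.3]
gripper_width: 0.996
t 9.2 eef [ 0.439  -0.2482  0.3424] F [-0.3082  0.0144  0.3384] M [0.0299 0.0075 0.0151] lev [-0.2017 -0.4122 -0.    ] j [ 0.4646  0.4309 -0.0851  2.1536  0.0651  0.5674 -0.9341] grasp [ 0.4379 -0.2476  0.1874] to go 6.892270317476745e-05 -0.0008706700473273543 jaw deg -72.54142189585703 w 0.9960089749768665
```

View pics/c5.png

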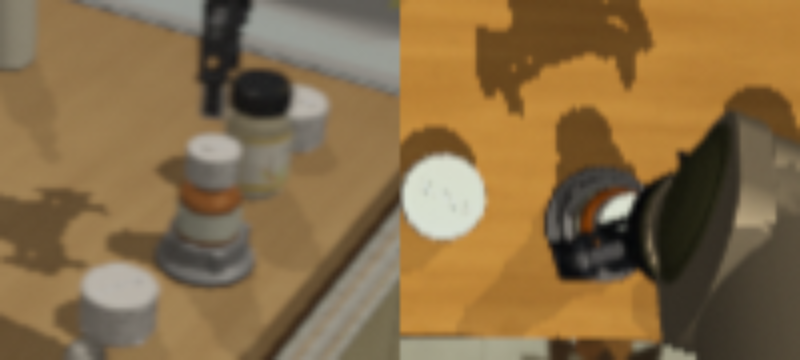

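```bash
python3 -m handwheel '[[[0,0,-0.025],[-0.2,-0.4,0],0.0854],[[0,0,-0.025],[0,0,0],0.0854],[[0,0,-0.01],[0,0,0],0.0854],[[0,0,0],[0,0,0],0.0854],[[0,0,0],[0,0,0],0.0854]]'
python3 - <<'E'
from st import *
g,m=st()
S=eyes.camera("scene");T=eyes.camera("top")
im=S["pixels"][130:220,250:350,::-1].copy();im=cv2.resize(im,None,fx=6,fy=6)
tip=g+m@[.018-.013,0,0]
for q,c in ((tip+m@[0,0,.0425],(0,0,255)),(tip-m@[0,0,.0425],(0,255,0)),(tip,(255,0,0))):
    u=(proj(S,q)-[250,130]+.5)*6;cv2.circle(im,tuple(u.astype(int)),3,c,-1)
cv2.imwrite("pics/c6.png",im)
E
```

```text
time: 9.8
eef_pos: [0.4407, -0.2443, 0.2824]
tcp_rot: [0.978, 1.338, -0.975]
ft_force: [0.5, 0.1, 0.2]
gripper_width: 1.002
t 9.8 eef [ 0.4407 -0.2443  0.2824] F [0.5369 0.1442 0.1737] M [ 0.0401 -0.0073  0.0368] lev [0.0094 0.1581 0.    ] j [ 0.4438  0.5287 -0.0705  2.2053  0.0875  0.4074 -0.9566] grasp [ 0.4412 -0.2443  0.1274] to go -0.003177655899832932 -0.004218743495130739 jaw deg -72.15163788820853 w 1.0022431577522783
```

View pics/c6.png

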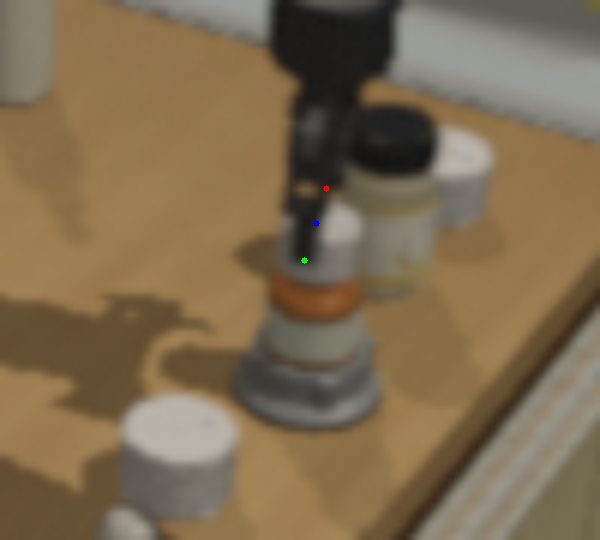

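The near fingertip is on the green mark in front of the cap (crop 304,260), and the cap is at about (322,245). The remaining offset of (-3,-4) mm agrees with that. I correct it and lower.

```bash
python3 -m handwheel '[[[-0.003,-0.004,-0.007],[0,0,0],0.0854],[[0,0,-0.004],[0,0,0],0.0854],[[0,0,0],[0,0,0],0.0854],[[0,0,0],[0,0,0],0.0854]]'; python3 st.py
```

```text
time: 10.3
eef_pos: [0.4377, -0.2494, 0.2727]
tcp_rot: [0.978, 1.333, -0.975]
ft_force: [-0.4, 0.4, -0.3]
gripper_width: 1.003
t 10.3 eef [ 0.4377 -0.2494  0.2727] F [-0.3897  0.3779 -0.2907] M [-0.0135 -0.0424 -0.0296] lev [0.1259 0.3832 0.    ] j [ 0.4531  0.5453 -0.0673  2.2135  0.0931  0.3783 -0.9513] grasp [ 0.4387 -0.2497  0.1177] to go -0.0007281535335232348 0.0012366837590462587 jaw deg -72.22287873741935 w 1.0028263493944716
```

```bash
python3 -m handwheel '[[[0,0,-0.002],[0,0.3,0],0.06],[[0,0,0],[0,0,0],0.05],[[0,0,0],[0,0,0],0.044],[[0,0,0],[0,0,0],0.03],[[0,0,0],[0,0,0],0.03],[[0,0,0],[0,0,0],0.03]]' 20; python3 st.py
```

```text
time: 10.9
eef_pos: [0.4378, -0.2494, 0.271]
tcp_rot: [0.976, 1.337, -0.978]
ft_force: [0.6, 0.5, -0.7]
gripper_width: 0.557
t 10.9 eef [ 0.4378 -0.2494  0.271 ] F [ 0.6212  0.5023 -0.6666] M [-0.0526  0.0538 -0.0164] lev [0.1418 0.0883 0.    ] j [ 0.45    0.5488 -0.0641  2.213   0.0947  0.3799 -0.9532] grasp [ 0.438  -0.2498  0.116 ] to go -4.1893568017592475e-05 0.0013086974796918949 jaw deg -72.22450252821169 w 0.5574687336560651
```

Gripped at 47.6 mm, which matches the 48 mm cap. I tighten and press.

```bash
python3 -m handwheel '[[[0,0,0],[0,0,0],0.03],[[0,0,0],[0,0,0],0.03],[[0,0,-0.002],[0,0,0],0.03],[[0,0,-0.002],[0,0,0],0.03]]' 80; python3 st.py;  python3 -m handwheel '[[[0,0,-0.0015],[0,0,0],0.03],[[0,0,0],[0,0,0],0.03]]'; python3 st.py
```

```text
time: 11.3
eef_pos: [0.4377, -0.2494, 0.2679]
tcp_rot: [0.976, 1.337, -0.978]
ft_force: [-1.7, 1.3, 9.5]
gripper_width: 0.536
t 11.3 eef [ 0.4377 -0.2494  0.2679] F [-1.7144  1.2677  9.4706] M [ 0.18    0.3458 -0.0164] lev [0.166  0.1256 0.    ] j [ 0.4488  0.5542 -0.0626  2.2154  0.096   0.3712 -0.9543] grasp [ 0.4381 -0.2498  0.1129] to go -5.189347656009424e-05 0.0013065511748491243 jaw deg -72.22393363293557 w 0.5361792726662813
time: 11.5
eef_pos: [0.4376, -0.2493, 0.2669]
tcp_rot: [0.976, 1.336, -0.978]
ft_force: [-0.8, 0.8, 9.0]
gripper_width: 0.536
t 11.5 eef [ 0.4376 -0.2493  0.2669] F [-0.8039  0.8127  8.9861] M [0.2237 0.3619 0.034 ] lev [0.1826 0.1463 0.    ] j [ 0.4483  0.556  -0.062   2.2164  0.0964  0.368  -0.9548] grasp [ 0.438  -0.2498  0.1119] to go -2.02763639952086e-05 0.0013184783210080098 jaw deg -72.2280136585544 w 0.5358888247379991
```

```bash
python3 -m handwheel '[[[0,0,-0.0015],[0,0,0],0.03],[[0,0,0],[0,0,0],0.03]]'; python3 -m handwheel '[[[0,0,-0.0015],[0,0,0],0.03],[[0,0,0],[0,0,0],0.03]]'; python3 st.py
```

```text
time: 11.7
eef_pos: [0.4376, -0.2493, 0.2661]
tcp_rot: [0.976, 1.335, -0.978]
ft_force: [-1.5, 1.3, 9.9]
gripper_width: 0.537
time: 11.9
eef_pos: [0.4374, -0.2492, 0.2657]
tcp_rot: [0.976, 1.335, -0.978]
ft_force: [-2.5, -0.1, 10.4]
gripper_width: 0.538
t 11.9 eef [ 0.4374 -0.2492  0.2657] F [-2.4536 -0.0668 10.3876] M [ 0.3081  0.388  -0.0124] lev [0.2315 0.2162 0.    ] j [ 0.4473  0.5578 -0.0608  2.2182  0.0972  0.363  -0.9557] grasp [ 0.438  -0.2498  0.1107] to go -2.61889999224052e-05 0.0013094472763053866 jaw deg -72.22837125486214 w 0.5375896237059922
```

Pressed 5.3 mm. I turn while keeping it pressed.

```bash
python3 -m handwheel '[[[0,0,-0.001],[0,0,3],0.03],[[0,0,-0.001],[0,0,5],0.03],[[0,0,-0.001],[0,0,5],0.03],[[0,0,-0.001],[0,0,5],0.03]]'; python3 st.py
```

```text
time: 12.3
eef_pos: [0.4378, -0.2494, 0.2652]
tcp_rot: [0.73, 1.434, -0.731]
ft_force: [-4.2, 0.8, 19.5]
gripper_width: 0.536
t 12.3 eef [ 0.4378 -0.2494  0.2652] F [-4.1583  0.7832 19.5208] M [ 0.3643  0.9083 -0.1472] lev [0.2975 0.4998 0.    ] j [ 0.506   0.5604 -0.1433  2.2155  0.2169  0.3682 -0.7556] grasp [ 0.4392 -0.2502  0.1102] to go -0.0011689369879437361 0.001676491302986638 jaw deg -53.740574818281544 w 0.5355353341803644
```

```bash
python3 -m handwheel '[[[0,0,-0.0005],[0.2,0.3,6],0.03],[[0,0,-0.0005],[0,0,6],0.03],[[0,0,-0.0005],[0,0,6],0.03],[[0,0,-0.0005],[0,0,6],0.03]]'; python3 st.py
```

```text
time: 12.7
eef_pos: [0.4383, -0.25, 0.2659]
tcp_rot: [0.394, 1.526, -0.394]
ft_force: [-1.9, 0.4, 11.3]
gripper_width: 0.538
t 12.7 eef [ 0.4383 -0.25    0.2659] F [-1.9162  0.3797 11.2943] M [ 0.1844  0.3754 -0.0307] lev [0.1231 0.4622 0.    ] j [ 0.5925  0.5676 -0.2634  2.2074  0.3669  0.3981 -0.4737] grasp [ 0.4395 -0.2504  0.1109] to go -0.001517469972002472 0.001860467368442087 jaw deg -28.836195341434102 w 0.5382834096052995
```

```bash
python3 -m handwheel '[[[0,0,-0.001],[0,0.3,6],0.03],[[0,0,-0.001],[0,0,6],0.03],[[0,0,-0.001],[0,0,6],0.03],[[0,0,-0.001],[0,0,6],0.03],[[0,0,-0.001],[0,0,6],0.03]]'; python3 st.py
```

```text
time: 13.2
eef_pos: [0.4391, -0.25, 0.2653]
tcp_rot: [-0.035, 1.562, 0.029]
ft_force: [-4.3, 2.6, 19.1]
gripper_width: 0.536
t 13.2 eef [ 0.4391 -0.25    0.2653] F [-4.3484  2.5716 19.1095] M [ 0.5635  0.9908 -0.1657] lev [0.2037 0.5109 0.    ] j [ 0.6939  0.586  -0.4099  2.2     0.5424  0.4418 -0.1091] grasp [ 0.4405 -0.2506  0.1103] to go -0.0025081636519132533 0.00209278208188729 jaw deg 2.3534966703387035 w 0.536241034644901
```

Turned about 75°. I hold briefly, then lift gently while watching for a negative force.

```bash
python3 -m handwheel '[[[0,0,0],[0,0,1],0.03],[[0,0,0],[0,0,0],0.03],[[0,0,0.002],[0,0,0],0.03],[[0,0,0.002],[0,0,0],0.03],[[0,0,0.002],[0,0,0],0.03]]'; python3 st.py;python3 -m handwheel '[[[0,0,0.003],[0,0,0],0.03],[[0,0,0],[0,0,0],0.03]]'; python3 st.py
```

```text
time: 13.7
eef_pos: [0.4388, -0.25, 0.2729]
tcp_rot: [-0.053, 1.56, 0.045]
ft_force: [0.5, 0.6, 0.2]
gripper_width: 0.536
t 13.7 eef [ 0.4388 -0.25    0.2729] F [0.4646 0.5568 0.1569] M [-0.0302  0.048  -0.0426] lev [0.2429 0.5762 0.    ] j [ 0.7083  0.5747 -0.4291  2.1957  0.5364  0.4598 -0.083 ] grasp [ 0.4403 -0.2506  0.1179] to go -0.0023415955417140366 0.0021306289267419287 jaw deg 3.577401997847568 w 0.5355030554621952
time: 13.9
eef_pos: [0.4388, -0.25, 0.276]
tcp_rot: [-0.052, 1.56, 0.045]
ft_force: [-0.2, -0.6, -0.2]
gripper_width: 0.538
t 13.9 eef [ 0.4388 -0.25    0.276 ] F [-0.1821 -0.5684 -0.2354] M [-0.0436  0.026  -0.042 ] lev [0.2288 0.58   0.    ] j [ 0.7132  0.5701 -0.4353  2.1935  0.5307  0.4672 -0.0778] grasp [ 0.4403 -0.2507  0.121 ] to go -0.0023276322240259884 0.0021598181414949624 jaw deg 3.5686367577645783 w 0.5378350697498013
```

It is free: 5 mm above the locked height with no pull. I lift.

```bash
python3 -m handwheel '[[[0,0,0.006],[0,0,0],0.03],[[0,0,0.012],[0,0,0],0.03],[[0,0,0.015],[0,0,0],0.03],[[0,0,0.015],[0,0,0],0.03],[[0,0,0.015],[0,0,0],0.03],[[0,0,0.012],[0,0,0],0.03],[[0,0,0.006],[0,0,0],0.03],[[0,0,0.002],[0.2,0.5,0],0.03],[[0,0,0],[0,0,0],0.03],[[0,0,0],[0,0,0],0.03]]'
python3 - <<'E'
from st import *
st()
S=eyes.camera("scene");T=eyes.camera("top")
a=S["pixels"][110:230,240:340,::-1];b=T["pixels"][160:280,270:370,::-1]
cv2.imwrite("pics/c7.png",cv2.resize(np.hstack([a,b]),None,fx=4,fy=4))
save(S,"s9.png",s=1.5)
for n in ("cap_mid",): print([(d["at"],d["p"]) for d in nets.pinpoint(n,S)])
print(proj(S,(.440,-.25,.208)))
E
```

```text
time: 14.9
eef_pos: [0.4383, -0.2495, 0.3658]
tcp_rot: [-0.049, 1.57, 0.05]
ft_force: [-0.1, 0.2, -0.1]
gripper_width: 0.54
t 14.9 eef [ 0.4383 -0.2495  0.3658] F [-0.079   0.1617 -0.0973] M [-0.0065 -0.0318 -0.0103] lev [-0.0249  0.024   0.    ] j [ 0.8245  0.4432 -0.5707  2.1128  0.3748  0.6834  0.0658] grasp [ 0.4384 -0.2494  0.2108] to go -0.0003508060384611045 0.0009186058108045514 jaw deg 3.601058628796243 w 0.5400721411821899
[([302.2, 146.8], 0.74), ([271.7, 237.5], 0.64), ([280.1, 204.3], 0.58), ([322.2, 156.2], 0.44)]
[305.0577 145.4154]
```

View pics/c7.png

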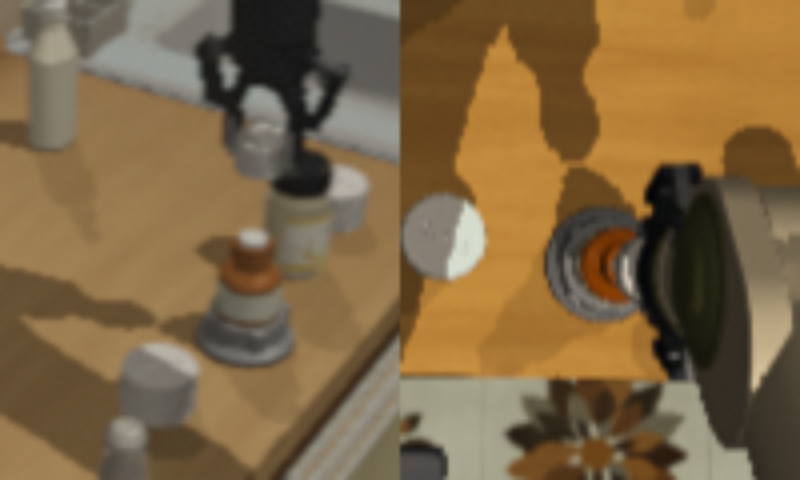

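View pics/s9.png

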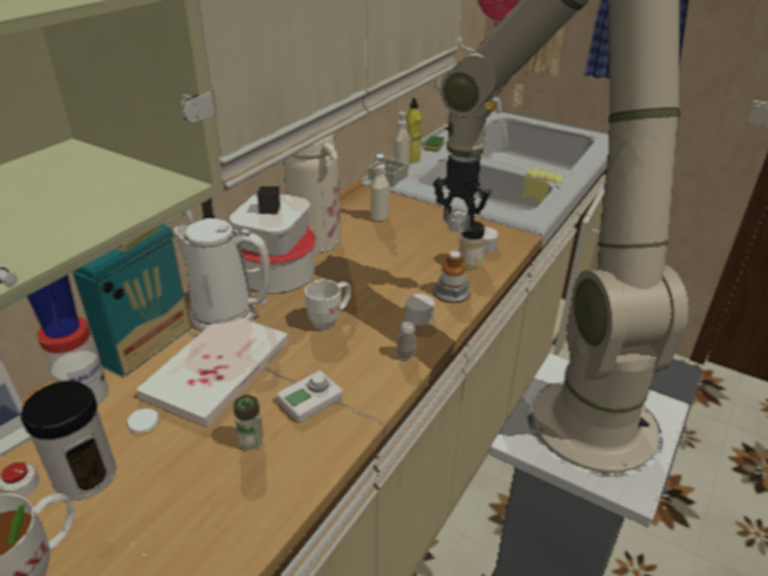

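The cap hangs level between the fingers (scene crop 262,148), about 10 cm above the bare neck with its white seal (252,240). The net puts the cap at (302,147) and I expected (305,145). The bystanders stand where they were and the button is up. I hand the job in.

```bash
python3 -c "
from rig import workorder;print(workorder.finish_job())"; python3 st.py
```

```text
the job is handed in; nothing more can be done
None
the job is handed in; nothing more can be done
```

I handed the job in at about 15 s, with the gripper holding the cap level and still about 10 cm above the bottle; it reports no verdict.

- **Button:** I pressed it onto its hard stop and let it spring back. The last pictures show it up. My final push was harder than it needed to be: the wrist force peaked at about 107 N of the 120 N allowed.
- **Cap:** I gripped it at about 48 mm wide, which matches the described cap, and pressed it down 5.3 mm. The upward force was about 10 N, as expected for the spring. I then turned it about 75° anticlockwise while pressed and lifted it off with no resistance.
- **Last checks:** The grip centre was within about 1 mm of my estimate of the bottle axis (good to a few mm), and the tool tilt was under 0.1°. In the picture the neck is bare with its white seal, and the mug, salt shaker and jars look unmoved.
- **Not confirmed:** The button and seal travel can't be read directly, so I judged them from position and force. I assumed the cap did not slip in the jaws while turning. The network put the cap about 3 pixels from where I expected it, which is within its usual error.

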